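# Kit the parts of a power supply into the foam tray

### The job

Kit the parts for the power supply into the foam tray, each standing upright on the floor of the pocket cut for it: the tall capacitor in the small round pocket, the copper ring choke in the large round one, the finned heat sink in the long one and the transformer in the square one. The short thin capacitor and the smooth metal filter can belong to another job: leave them where they stand.

Things in the scene. Friction and masses are not known exactly. Their poses are not given: they have to be found in the camera images.
- tall_capacitor_mid (a point): The tall capacitor to be kitted: black upright cylinder with a bare metal top, 35 mm in diameter, 56 mm high, about 80 g. Stands on the table in a group with the other parts, a reel and a small jar, centres at least 90 mm apart; the origin is at its centre, half-way up, z up.
- ring_choke_mid (a point): The ring choke to be kitted: short, wide copper-wound ring with a black filled centre, lying flat, 58 mm in diameter, 38 mm high, edges rounded by 4 mm, about 220 g. Stands on the table in a group with the other parts, a reel and a small jar, centres at least 90 mm apart; the origin is at its centre, half-way up, z up.
- heat_sink_mid (a point): The heat sink to be kitted: bare aluminium with five upright fins running along its length, 66 mm long (its x axis), 30 mm wide (its y axis; the outer fins are its flat sides), 40 mm high, about 90 g. Stands on the table in a group with the other parts, a reel and a small jar, centres at least 90 mm apart; the origin is at its centre, half-way up, z up.
- transformer_mid (a point): The transformer to be kitted: dark iron cube with a copper winding and a white terminal board on top, 44 mm in length (x), width (y) and height, about 300 g. Stands on the table in a group with the other parts, a reel and a small jar, centres at least 90 mm apart; the origin is at its centre, half-way up, z up.
- short_capacitor_mid (a point): Look-alike: a short, thin black capacitor with a bare metal top, 26 mm in diameter, 38 mm high. Stands on the table in a group with the other parts, a reel and a small jar, centres at least 90 mm apart; the origin is at its centre, half-way up, z up. Does not belong in the tray: leave it where it stands.
- filter_can_mid (a point): Look-alike: a closed aluminium can of the heat sink's outline but smooth on top, without fins, 66 mm long (x), 30 mm wide (y), 40 mm high. Stands on the table in a group with the other parts, a reel and a small jar, centres at least 90 mm apart; the origin is at its centre, half-way up, z up. Does not belong in the tray: leave it where it stands.
- insert_small_round: Black foam insert 98 x 98 x 12 mm, one of four filling a flat fixed grey tray two by two in changing order (tray 212 mm square, rim 22 mm above the table). Origin: centre of the underside, 4 mm above the table, z up. Its pocket is centred there, 6 mm deep: yellow floor 6 mm, black top 12 mm above the origin. Pocket: the small round one, 51 mm in diameter, for the tall capacitor.
- insert_large_round: Black foam insert 98 x 98 x 12 mm, one of four filling a flat fixed grey tray two by two in changing order (tray 212 mm square, rim 22 mm above the table). Origin: centre of the underside, 4 mm above the table, z up. Its pocket is centred there, 6 mm deep: yellow floor 6 mm, black top 12 mm above the origin. Pocket: the large round one, 74 mm in diameter, for the ring choke.
- insert_long: Black foam insert 98 x 98 x 12 mm, one of four filling a flat fixed grey tray two by two in changing order (tray 212 mm square, rim 22 mm above the table). Origin: centre of the underside, 4 mm above the table, z up. Its pocket is centred there, 6 mm deep: yellow floor 6 mm, black top 12 mm above the origin. Pocket: the long one, 82 mm along the insert's x axis and 46 mm along its y axis, for the heat sink laid along it.
- insert_square: Black foam insert 98 x 98 x 12 mm, one of four filling a flat fixed grey tray two by two in changing order (tray 212 mm square, rim 22 mm above the table). Origin: centre of the underside, 4 mm above the table, z up. Its pocket is centred there, 6 mm deep: yellow floor 6 mm, black top 12 mm above the origin. Pocket: the square one, 60 x 60 mm, its sides along the insert's x and y axes, for the transformer.

How it is judged:
By the outcome, as a careful person would: the job done as asked, in the order asked, and still so for the second after the job is handed in, with the robot touching nothing.
It also fails if it takes over 104 s, if anything falls off the work surface, if the arm or the gripper's body presses on something with over 40 N, if the wrist force passes 120 N, or if a joint passes its speed limit or range.

### The arm

A 6-joint arm with a two-finger parallel gripper is mounted at the origin on the work surface. World frame = base frame: x ahead of the robot, y to its left, z up, the work surface at z = 0. Lengths are in m, angles in rad, forces in N, time in s.
With the tool pointing down it reaches from about 0.225 to 0.725 m from the base axis. Payload 3.1 kg.
Tool frame: the origin (TCP) lies at the very end of the fingers, on their centre line; the grasp point (between the pads) lies 19 mm behind it (hold_point_z is the distance from the TCP to the grasp point, in m); z points along the fingers, y is the line along which they close (so a half turn about z gives the same grasp; the last joint's range is limited). The gripper opens to 85 mm and grips with 20 to 120 N. Pads are 22 mm wide; open, the fingers measure 114 mm over their backs; the gripper's body (76 mm by 85 mm) begins 54 mm behind the grasp point. The pads swing forward as they close: fully open they stand 13 mm farther back than shut.
Start: joints at [-1.288, 0.048, 0.099, 1.622, 0, 1.443], TCP at [0.21, -0.481, 0.231] pointing down, gripper open.
Joint ranges: [-2.91, 2.91], [-0.99, 1.94], [-1.21, 1.42], [-2.12, 2.29], [-1.49, 1.47], [-3.14, 3.14]. Speed limits (rad/s): [2.79, 2.79, 3.14, 3.14, 3.14, 3.14].

### API

Orientations are given as a rotation vector (axis times angle).
In Python, from station import get_state, get_image, sign_off, hold_point_z gives the robot as it stands.
- The arm moves only by the tool jog_arm, never from a script. Its argument "increments" is a list of rows, each a list of 5 numbers: the opening, from 0 (shut) to 1 (fully open), then the shift along the world's x, y, z in m, then the turn about the world's z in rad. In form: [[jaw, dx, dy, dz, yaw], ...]. A call has 1 to 12 rows; each row is the pose to reach, as a shift and turn from the pose commanded when the call began; what a row does not reach only later rows make up. A row lasts 1/8 s, in which the tool goes at most 62.5 mm and 10.7 degrees, less where a joint would pass 70% of its speed; a pose out of reach is approached as far as the arm can. A call with a gripper value outside its range is refused whole. The fingers move at their own pace and stop on an object; "grip_force" is the grip in N (left out, the last holds). Time passes only in rows, so rows that repeat a pose let the fingers close. It gives the time, the measured TCP pose, the force, the opening and the grip force at its end, in the units of the state.
- get_state(): the state, without advancing time (a new reading comes with each control period).
- get_image(name): name is "scene" or "top"; returns a dict with "pixels" (400x640x3 uint8, red, green, blue), "z_map" (400x640 float32, m along the optical axis (not along the pixel's ray), 0 where there is no reading), "vertical_fov" (degrees; the focal length in pixels is half the picture's height over the tangent of half this angle, whatever the lens; pixels are square), "cx", "cy" (the principal point, pixels), "world_to_cam" (4x4, takes a point from world to camera coordinates). Camera axes: x right, y up, looking along -z (the intrinsics and any distortion apply to the point x, -y, -z); pixel columns grow to the right and rows downward; lengths in m; the calibration is good to about 2 mm. A picture is of the moment at which its call begins.
- sign_off(): hands the job in; it is judged then, once.
The state is a dict: "t": time; "joint_positions": joint angles; "dq": joint speeds; "joint_torque": joint torques, N m; "ee_pos": TCP position; "tcp_rot": TCP orientation; "force": force on the tool from outside, world axes, zero at the start; "wrist_torque": the same for the moment, N m; "opening": opening from 0.0 (shut) to 1.0 (fully open); "grip_force": force on a finger pad.
Only numpy, scipy, OpenCV 4.12 (cv2) and the standard library are available. Lean on these libraries where they do the work, as an engineer would, in place of code of your own. Each camera call takes 0.05 s, during which the arm holds its last target. There are 200 camera calls.

## Working session

There is one attempt and no reset: what is moved stays moved. The work goes in short steps, Python scripts to look and compute and a tool call to move; the robot and the scene stay as the last step left them, time stands still between calls to the robot, and variables do not carry over. Pictures are saved under pics/ and viewed, at most 14 in all, crops included, and the job is handed in when it is done.

Besides the shell and the picture viewer there is one more tool, called after "Request:" as name([rows], argument=value, ...), one row to a line, values as JSON. jog_arm: Moves the arm, as the interface text tells. Its arguments: {"type":"object","properties":{"increments":{"type":"array","items":{"type":"array","items":{"type":"number"}}},"grip_force":{"type":"number"}},"required":["increments"]}

```bash
mkdir -p pics; ls; python3 - <<'E'
from station import *
import cv2,numpy as np
print(get_state(), hold_point_z)
for n in("top","scene"):
    d=get_image(n); cv2.imwrite(f"pics/{n}0.png",d["pixels"][...,::-1]); np.savez(f"{n}0.npz",**d)
    print({k:v for k,v in d.items() if k not in("pixels","z_map")}, (d["z_map"]>0).mean())
E
```

```text
pics
{'t': 0.0, 'joint_positions': array([-1.28779149e+00,  4.87292417e-02,  9.76261231e-02,  1.62201304e+00,
       -2.27940585e-05,  1.44300379e+00]), 'dq': array([ 1.80909772e-04, -1.03791459e-04,  5.74901322e-06,  3.05874167e-04,
       -1.26589715e-03,  1.46503885e-03]), 'joint_torque': array([ 1.03886945e-03, -3.38782918e+01,  3.20014679e+01,  2.02649290e-02,
       -2.52738306e-05, -1.21724092e-06]), 'ee_pos': array([ 0.20946869, -0.48074165,  0.23014254]), 'tcp_rot': array([-3.07329305e+00, -6.40280004e-01,  3.17975152e-04]), 'force': array([-0.44426661, -0.16750549,  0.11296946]), 'wrist_torque': array([0.01404562, 0.03737234, 0.00983526]), 'grip_force': 0.0, 'opening': 0.998443324521795} 0.0187
{'vertical_fov': 42.52133270956888, 'cx': 316.540906234146, 'cy': 195.19800462941012, 'world_to_cam': array([[-0.02183237, -0.99965365, -0.01469416,  0.01468484],
       [ 0.99747107, -0.02277434,  0.06732597, -0.546104  ],
       [-0.06763731, -0.01318711,  0.99762282, -1.24899039],
       [ 0.        ,  0.        ,  0.        ,  1.        ]])} 0.99619140625
{'vertical_fov': 47.06070357377927, 'cx': 321.9551906141637, 'cy': 199.75007900495197, 'world_to_cam': array([[-2.40447650e-01,  9.70661209e-01, -1.32121669e-03,
         1.33186964e-01],
       [-6.14943386e-01, -1.51277468e-01,  7.73924906e-01,
         2.95460309e-01],
       [ 7.51019014e-01,  1.86900899e-01,  6.33276002e-01,
        -1.47471018e+00],
       [ 0.00000000e+00,  0.00000000e+00,  0.00000000e+00,
         1.00000000e+00]])} 0.9959921875
```

View pics/top0.png

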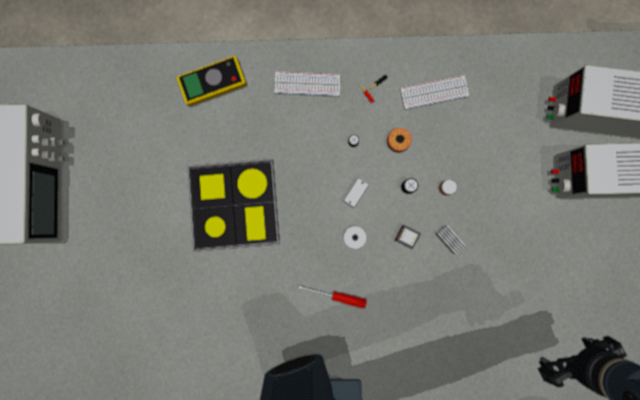

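View pics/scene0.png

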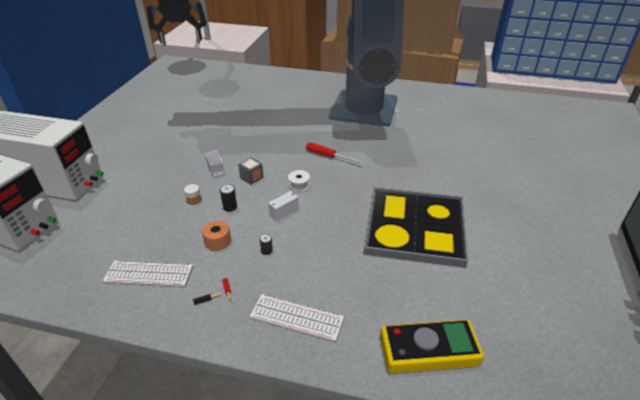

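The top view shows the short cap at (353,140), choke (400,140), filter can (356,192), tall cap (410,186), jar (448,186), reel (354,237), transformer (407,236) and heat sink (450,239). The pockets are square (212,187), large round (252,184), small round (215,227) and long (255,224). The scene view agrees with this.

```bash
cat > h.py <<'E'
import numpy as np,cv2
def cloud(d):
    z=np.asarray(d["z_map"],float); f=200/np.tan(np.radians(float(d["vertical_fov"]))/2)
    v,u=np.mgrid[0:400,0:640]
    c=np.stack([(u-d["cx"])/f*z,-(v-d["cy"])/f*z,-z],-1)
    M=np.linalg.inv(d["world_to_cam"]); return c@M[:3,:3].T+M[:3,3]
def ray(d,uv,h):
    f=200/np.tan(np.radians(float(d["vertical_fov"]))/2); uv=np.atleast_2d(uv).astype(float)
    c=np.c_[(uv[:,0]-d["cx"])/f,-(uv[:,1]-d["cy"])/f,-np.ones(len(uv))]
    M=np.linalg.inv(d["world_to_cam"]); r=c@M[:3,:3].T; o=M[:3,3]
    return o+r*((h-o[2])/r[:,2])[:,None]
def rect(p):
    (c,s,a)=cv2.minAreaRect((p[:,:2]*1000).astype(np.float32)); return np.round(c,1),np.round(s,1),round(a,1)
def yellow(px):
    h=cv2.cvtColor(px,cv2.COLOR_RGB2HSV); return cv2.inRange(h,(25,150,100),(35,255,255))
E
python3 - <<'E'
from h import *
names=dict(short=(353,140,.038),choke=(400,140,.038),can=(356,192,.04),tall=(410,186,.056),jar=(448,186,.03),reel=(354,237,.03),trafo=(407,236,.044),sink=(450,239,.04))
d=np.load("top0.npz"); P=cloud(d)
m=((P[...,2]>.012)).astype(np.uint8); n,L=cv2.connectedComponents(m)
print("table z",[np.round(P[v,u],3) for v,u in((270,200),(120,500),(280,420))])
for k,(u,v,h) in names.items():
    l=L[v,u]; q=P[(L==l)]; zt=np.percentile(q[:,2],90); t=q[q[:,2]>zt-.012]
    uv=np.argwhere((L==l)&(P[...,2]>zt-.012))[:,::-1]
    print(k,len(q),"top z",round(zt*1e3,1),"pts",rect(t),"ray",rect(ray(d,uv,h)))
y=yellow(d["pixels"]); cs,_=cv2.findContours(y,cv2.RETR_EXTERNAL,cv2.CHAIN_APPROX_NONE)
for c in cs:
    if cv2.contourArea(c)<150: continue
    w=ray(d,c[:,0],.010); print("pocket",c[:,0].mean(0).round(),rect(w),"zdepth",np.round(P[int(c[:,0,1].mean()),int(c[:,0,0].mean())]*1e3,1))
s=np.load("scene0.npz"); S=cloud(s)
y=yellow(s["pixels"]); cs,_=cv2.findContours(y,cv2.RETR_EXTERNAL,cv2.CHAIN_APPROX_NONE)
for c in cs:
    if cv2.contourArea(c)<150: continue
    w=ray(s,c[:,0],.010); print("scene pocket",c[:,0].mean(0).round(),rect(w),"zdepth",np.round(S[int(c[:,0,1].mean()),int(c[:,0,0].mean())]*1e3,1))
m=((S[...,2]>.012)&(S[...,2]<.07)&(S[...,1]<.1)&(S[...,1]>-.4)&(S[...,0]>.35)&(S[...,0]<.75)).astype(np.uint8); n,L,st,_=cv2.connectedComponentsWithStats(m)
for l in range(1,n):
    if st[l,4]<80: continue
    q=S[L==l]; zt=np.percentile(q[:,2],95);t=q[q[:,2]>zt-.006]; print("scene obj",round(zt*1e3,1),rect(t),rect(q))
E
```

```text
table z [array([ 0.368,  0.297, -0.003]), array([ 0.728, -0.464, -0.005]), array([ 0.332, -0.249, -0.004])]
short 103 top z 40.0 pts (array([678.4, -90.2]), array([24.4, 24.4]), 1.0) ray (array([678.1, -89.8]), array([24.4, 24.7]), 88.6)
choke 469 top z 39.6 pts (array([ 589.2, -109.1]), array([ 57. , 314.5]), 43.3) ray (array([ 677.4, -202.4]), array([56.6, 56.8]), 74.2)
can 341 top z 42.2 pts (array([514.3, -69.1]), array([ 29.8, 150.7]), 55.6) ray (array([549.2, -92.9]), array([29.7, 66.1]), 55.7)
tall 203 top z 58.4 pts (array([ 562.4, -223.8]), array([34.4, 32.9]), 46.1) ray (array([ 563.1, -221.8]), array([33.4, 33.6]), 88.1)
jar 181 top z 38.1 pts (array([ 558.3, -319.1]), array([33. , 34.5]), 49.1) ray (array([ 558.2, -320.8]), array([34.1, 34.2]), 88.7)
reel 388 top z 30.4 pts (array([440.8, -63.7]), array([99.5, 51.1]), 89.2) ray (array([440.6, -87.6]), array([51. , 50.8]), 88.7)
trafo 381 top z 45.9 pts (array([ 439.2, -216.1]), array([45.1, 44.3]), 62.1) ray (array([ 439.6, -215. ]), array([44.7, 44.1]), 61.7)
sink 404 top z 40.4 pts (array([ 457. , -186.5]), array([338.9
[... 1323 characters left out ...]
 29.7 (array([441.4, -89.2]), array([57.5, 49.8]), 15.3) (array([441.4, -89.2]), array([57.5, 49.8]), 15.3)
scene obj 37.2 (array([ 559.8, -320. ]), array([35.2, 33.6]), 51.6) (array([ 560.3, -319.7]), array([35.9, 34.9]), 62.5)
scene obj 57.6 (array([ 566.3, -223.4]), array([37.3, 33.5]), 32.5) (array([ 565. , -223.9]), array([37. , 34.3]), 8.8)
scene obj 41.3 (array([551.3, -94.1]), array([33., 66.]), 54.9) (array([551.8, -94.1]), array([33.4, 67. ]), 55.6)
scene obj 39.7 (array([ 680.1, -203.4]), array([57.4, 54.9]), 1.2) (array([ 681.2, -203. ]), array([60. , 55.9]), 15.8)
scene obj 40.1 (array([680.2, -91.9]), array([24.5, 22.9]), 20.0) (array([681.4, -91.1]), array([25.5, 26.5]), 67.5)
```

Both views agree to about 2 mm, sizes and heights match, and the pockets give roughly 8 mm of clearance. I'll set off, starting with the tall capacitor.

Request:
jog_arm([
  [0.75, 0.354, 0.258, -0.1, 0.81],
  [0.75, 0.354, 0.258, -0.1, 0.81],
  [0.75, 0.354, 0.258, -0.1, 0.81],
  [0.75, 0.354, 0.258, -0.1, 0.81],
  [0.75, 0.354, 0.258, -0.1, 0.81],
  [0.75, 0.354, 0.258, -0.1, 0.81],
  [0.75, 0.354, 0.258, -0.1, 0.81],
  [0.75, 0.354, 0.258, -0.1, 0.81],
  [0.75, 0.354, 0.258, -0.1, 0.81],
  [0.75, 0.354, 0.258, -0.1, 0.81],
  [0.75, 0.354, 0.258, -0.1, 0.81],
  [0.75, 0.354, 0.258, -0.1, 0.81],
], grip_force=40)

```text
t: 1.6
ee_pos: [0.5632, -0.2244, 0.132]
tcp_rot: [2.575, 1.798, 0.001]
force: [-0.1, -0.4, 0.7]
opening: 0.749
grip_force: 0.0
```

```bash
cat > look.py <<'E'
import sys,cv2; from station import *; from scipy.spatial.transform import Rotation as R; import numpy as np
n=sys.argv[1]; k=sys.argv[2]; d=get_image(n); np.savez(f"{n}{k}.npz",**d)
if len(sys.argv)>3:
    a,b,c,e=map(int,sys.argv[3:7]); p=d["pixels"][b:e,a:c,::-1]; s=min(800//(c-a),600//(e-b)); cv2.imwrite(f"pics/{n}{k}.png",cv2.resize(p,None,fx=s,fy=s,interpolation=cv2.INTER_CUBIC))
s=get_state(); y=R.from_rotvec(s["tcp_rot"]).as_matrix()[:,1]
print(s["t"],s["ee_pos"].round(4),"yaw_y",np.degrees(np.arctan2(y[1],y[0])).round(1),"open",round(s["opening"],3),s["grip_force"],s["force"].round(1),s["joint_positions"].round(2))
E
python3 look.py scene 1 150 80 350 230
```

```text
1.65 [ 0.5633 -0.2242  0.1319] yaw_y -20.1 open 0.748 0.0 [-0.3 -0.2  0.9] [-0.49  0.26  0.14  1.45 -0.    1.43]
```

View pics/scene1.png

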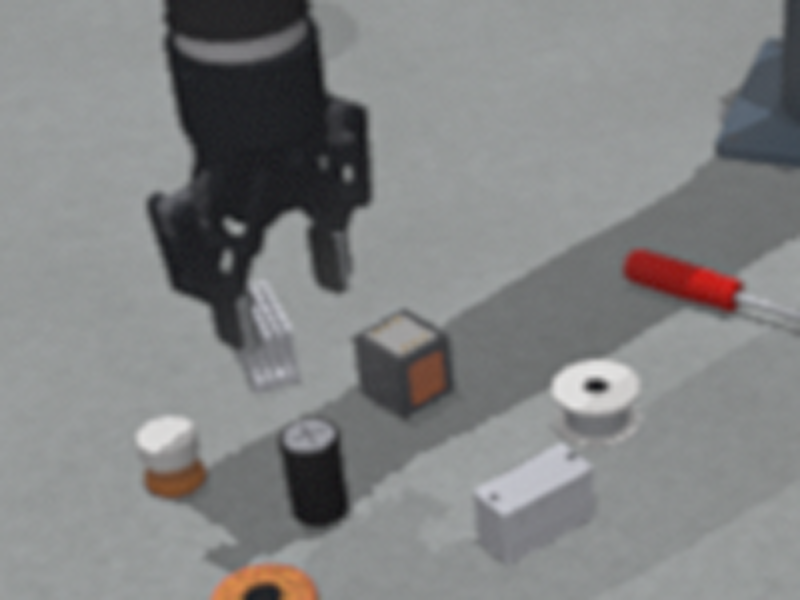

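The open gripper hangs centred above the tall capacitor, which sits at crop (315,470). I'll descend and grip.

Request:
jog_arm([
  [0.75, 0.001, 0.001, -0.04, 0],
  [0.75, 0.001, 0.001, -0.08, 0],
  [0.75, 0.001, 0.001, -0.105, 0],
  [0.75, 0.001, 0.001, -0.12, 0],
  [0.75, 0.001, 0.001, -0.12, 0],
  [0.2, 0.001, 0.001, -0.12, 0],
  [0.2, 0.001, 0.001, -0.12, 0],
  [0.2, 0.001, 0.001, -0.12, 0],
  [0.2, 0.001, 0.001, -0.12, 0],
  [0.2, 0.001, 0.001, -0.12, 0],
  [0.2, 0.001, 0.001, -0.12, 0],
  [0.2, 0.001, 0.001, -0.12, 0],
])

```text
t: 3.15
ee_pos: [0.566, -0.2231, 0.0134]
tcp_rot: [2.572, 1.799, 0.003]
force: [-0.1, -0.0, 6.3]
opening: 0.398
grip_force: 40.0
```

Request:
jog_arm([
  [0.2, 0, 0, 0.02, 0],
  [0.2, 0, 0, 0.05, 0],
  [0.2, 0, 0, 0.09, 0],
  [0.2, 0, 0, 0.11, 0],
  [0.2, 0, 0, 0.11, 0],
])

```text
t: 3.78
ee_pos: [0.566, -0.223, 0.1234]
tcp_rot: [2.571, 1.799, 0.003]
force: [-1.1, -0.5, -0.9]
opening: 0.399
grip_force: 39.9
```

```bash
python3 look.py scene 2 150 50 350 200
```

```text
3.825 [ 0.565  -0.2224  0.1215] yaw_y -20.1 open 0.395 39.92304503917694 [-0.   0.8 -1.1] [-0.49  0.26  0.12  1.43  0.    1.44]
```

View pics/scene2.png

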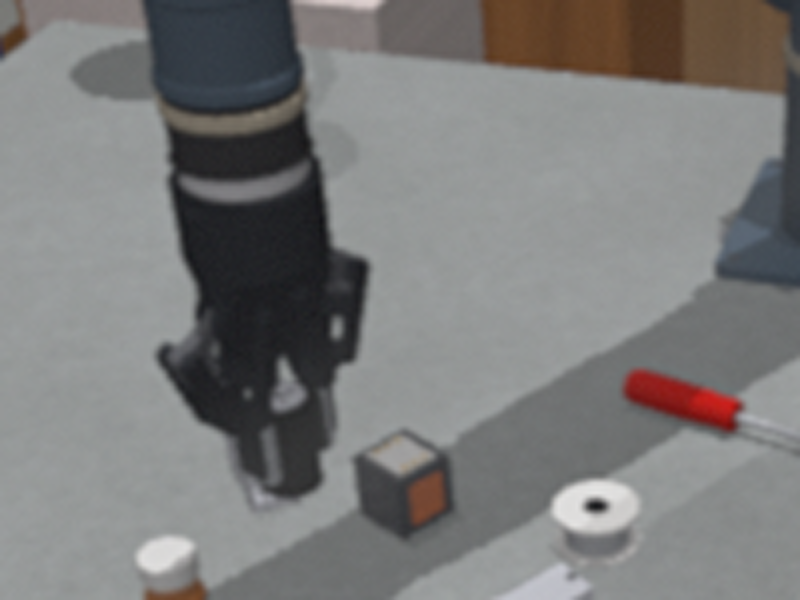

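The capacitor is held upright at crop (290,440). Next I'll carry it to the small round pocket.

Request:
jog_arm([
  [0.2, -0.004, 0.02, 0, 0],
  [0.2, -0.013, 0.07, 0, 0],
  [0.2, -0.023, 0.125, 0, 0],
  [0.2, -0.034, 0.18, 0, 0],
  [0.2, -0.045, 0.24, 0, 0],
  [0.2, -0.056, 0.3, 0, 0],
  [0.2, -0.066, 0.355, 0, 0],
  [0.2, -0.076, 0.41, 0, 0],
  [0.2, -0.084, 0.45, 0, 0],
  [0.2, -0.09, 0.479, 0, 0],
  [0.2, -0.09, 0.479, 0, 0],
  [0.2, -0.09, 0.479, 0, 0],
])

```text
t: 5.32
ee_pos: [0.4732, 0.2564, 0.12]
tcp_rot: [-2.573, -1.802, 0.004]
force: [-0.2, -0.1, -0.2]
opening: 0.404
grip_force: 40.0
```

Request:
jog_arm([
  [0.2, 0, 0, -0.03, 0],
  [0.2, 0, 0, -0.06, 0],
  [0.2, 0, 0, -0.07, 0],
  [0.2, 0, 0, -0.07, 0],
])

```text
t: 5.82
ee_pos: [0.474, 0.2557, 0.0505]
tcp_rot: [-2.575, -1.799, 0.003]
force: [0.1, 0.9, -0.8]
opening: 0.399
grip_force: 40.0
```

```bash
python3 look.py scene 3 350 130 500 280
```

```text
5.875 [0.4749 0.2562 0.0518] yaw_y -20.1 open 0.401 40.01745164394379 [ 1.1 -0.2 -0.8] [ 0.37  0.12 -0.18  1.27 -0.    2.29]
```

View pics/scene3.png

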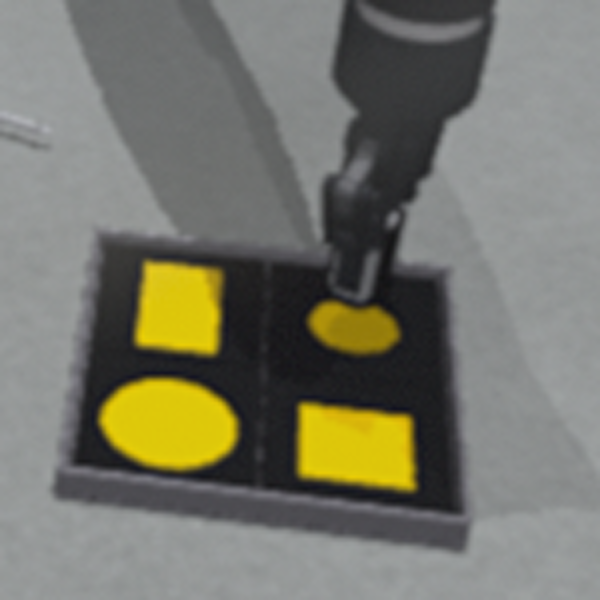

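The capacitor is right above the small round pocket, at crop (355,325). I'll lower it gently.

Request:
jog_arm([
  [0.2, 0, 0, -0.012, 0],
  [0.2, 0, 0, -0.022, 0],
  [0.2, 0, 0, -0.027, 0],
  [0.2, 0, 0, -0.03, 0],
  [0.2, 0, 0, -0.03, 0],
])

```text
t: 6.5
ee_pos: [0.4741, 0.2566, 0.0234]
tcp_rot: [2.574, 1.801, -0.001]
force: [-5.0, -1.6, 9.2]
opening: 0.401
grip_force: 40.9
```

Request:
jog_arm([
  [0.65, 0, 0, 0, 0],
  [0.65, 0, 0, 0, 0],
  [0.65, 0, 0, 0, 0],
  [0.65, 0, 0, 0, 0],
  [0.65, 0, 0, 0.03, 0],
  [0.65, 0, 0, 0.06, 0],
  [0.65, 0, 0, 0.11, 0],
  [0.65, 0, 0, 0.11, 0],
])

```text
t: 7.5
ee_pos: [0.478, 0.258, 0.1367]
tcp_rot: [2.572, 1.799, 0.016]
force: [0.7, 0.7, -1.0]
opening: 0.652
grip_force: 0.0
```

```bash
python3 look.py scene 4 350 130 500 280
```

```text
7.55 [0.4765 0.2574 0.134 ] yaw_y -20.1 open 0.643 0.0 [-0.6 -0.3 -0.5] [ 0.37  0.08 -0.06  1.43  0.    2.29]
```

View pics/scene4.png

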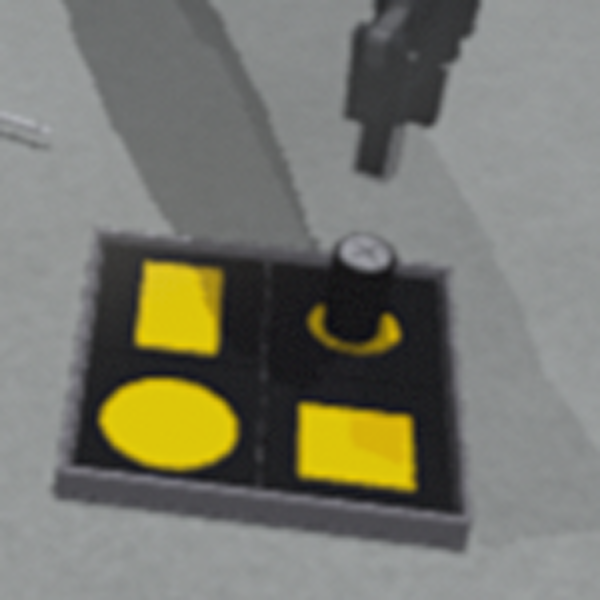

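The tall capacitor stands in its pocket at crop (365,290). Now the ring choke.

Request:
jog_arm([
  [0.85, 0.204, -0.46, 0, 1.2],
  [0.85, 0.204, -0.46, 0, 1.2],
  [0.85, 0.204, -0.46, 0, 1.2],
  [0.85, 0.204, -0.46, 0, 1.2],
  [0.85, 0.204, -0.46, 0, 1.2],
  [0.85, 0.204, -0.46, 0, 1.2],
  [0.85, 0.204, -0.46, 0, 1.2],
  [0.85, 0.204, -0.46, 0, 1.2],
  [0.85, 0.204, -0.46, 0, 1.2],
  [0.85, 0.204, -0.46, 0, 1.2],
  [0.85, 0.204, -0.46, 0, 1.2],
  [0.85, 0.204, -0.46, 0, 1.2],
])

```text
t: 9.05
ee_pos: [0.6782, -0.2016, 0.1311]
tcp_rot: [-1.105, -2.94, -0.0]
force: [0.6, -0.3, -0.1]
opening: 0.849
grip_force: 0.0
```

```bash
python3 look.py scene 5 150 130 350 280
```

```text
9.1 [ 0.6784 -0.2017  0.1314] yaw_y 48.8 open 0.851 0.0 [-1.1 -0.1 -0.1] [-0.38  0.54  0.5   1.53  0.    0.34]
```

View pics/scene5.png

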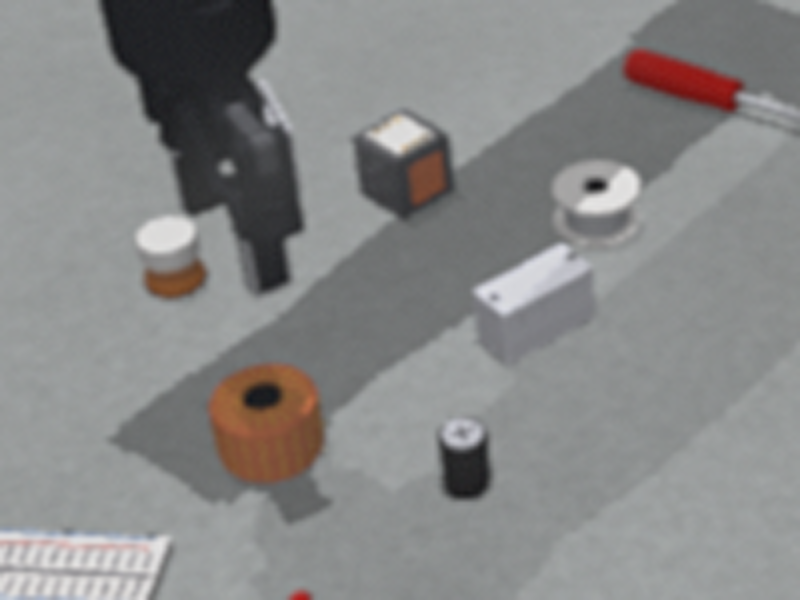

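The gripper is above the choke, which is at crop (265,420), and the neighbours are clear. I'll descend and grip.

Request:
jog_arm([
  [0.87, 0, -0.001, -0.04, 0],
  [0.87, 0, -0.001, -0.08, 0],
  [0.87, 0, -0.001, -0.11, 0],
  [0.87, 0, -0.001, -0.123, 0],
  [0.87, 0, -0.001, -0.125, 0],
  [0.4, 0, -0.001, -0.125, 0],
  [0.4, 0, -0.001, -0.125, 0],
  [0.4, 0, -0.001, -0.125, 0],
  [0.4, 0, -0.001, -0.125, 0],
  [0.4, 0, -0.001, -0.125, 0],
  [0.4, 0, -0.001, -0.125, 0],
], grip_force=50)

```text
t: 10.48
ee_pos: [0.6802, -0.2049, 0.0088]
tcp_rot: [1.106, 2.936, -0.0]
force: [-0.4, 0.2, 5.7]
opening: 0.658
grip_force: 54.6
```

Request:
jog_arm([
  [0.4, 0, 0, 0.02, 0],
  [0.4, 0, 0, 0.05, 0],
  [0.4, 0, 0, 0.09, 0],
  [0.4, 0, 0, 0.12, 0],
  [0.4, 0, 0, 0.12, 0],
])

```text
t: 11.1
ee_pos: [0.6806, -0.2052, 0.1305]
tcp_rot: [1.106, 2.933, -0.0]
force: [0.4, -0.7, -3.7]
opening: 0.66
grip_force: 54.2
```

```bash
python3 look.py scene 6 150 80 350 230
```

```text
11.15 [ 0.6793 -0.2047  0.1276] yaw_y 48.7 open 0.656 54.10859416471794 [ 0.4 -1.  -3.3] [-0.39  0.54  0.5   1.52 -0.    0.33]
```

View pics/scene6.png

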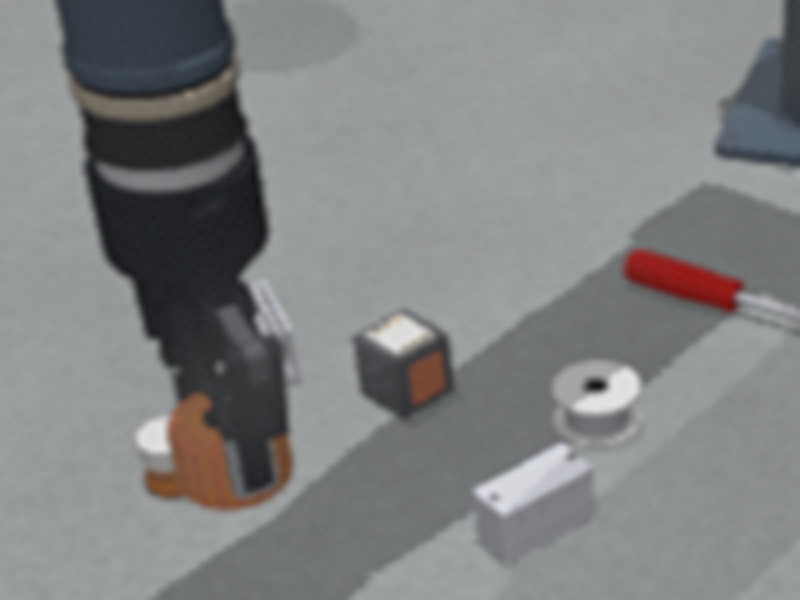

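The choke is held level at crop (235,450). I'll carry it to the large round pocket.

Request:
jog_arm([
  [0.4, -0.006, 0.02, 0, 0],
  [0.4, -0.017, 0.06, 0, 0],
  [0.4, -0.031, 0.115, 0, 0],
  [0.4, -0.046, 0.17, 0, 0],
  [0.4, -0.061, 0.225, 0, 0],
  [0.4, -0.076, 0.28, 0, 0],
  [0.4, -0.088, 0.325, 0, 0],
  [0.4, -0.095, 0.352, 0, 0],
  [0.4, -0.099, 0.367, 0, 0],
  [0.4, -0.099, 0.367, -0.03, 0],
  [0.4, -0.099, 0.367, -0.06, 0],
  [0.4, -0.099, 0.367, -0.06, 0],
])

```text
t: 12.65
ee_pos: [0.5758, 0.1613, 0.0613]
tcp_rot: [-1.106, -2.931, 0.008]
force: [-0.8, 0.0, -2.5]
opening: 0.659
grip_force: 54.2
```

Request:
jog_arm([
  [0.4, 0, 0, -0.015, 0],
  [0.4, 0, 0, -0.015, 0],
  [0.4, 0, 0, -0.015, 0],
])

```text
t: 13.02
ee_pos: [0.5803, 0.1626, 0.0522]
tcp_rot: [1.108, 2.938, 0.001]
force: [0.2, -0.5, -2.5]
opening: 0.657
grip_force: 54.3
```

```bash
python3 look.py scene 7 350 130 500 280
```

```text
13.075 [0.5805 0.1627 0.0524] yaw_y 48.7 open 0.654 54.25968875410035 [ 0.1 -0.6 -3.1] [ 0.16  0.28  0.    1.29 -0.    0.88]
```

View pics/scene7.png

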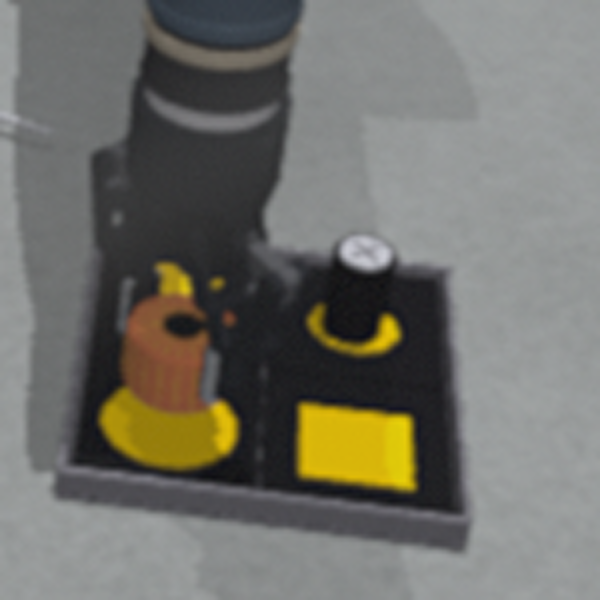

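The choke is centred over the large round pocket at crop (170,430). I'll lower and release it.

Request:
jog_arm([
  [0.4, 0, 0, -0.015, 0],
  [0.4, 0, 0, -0.026, 0],
  [0.4, 0, 0, -0.032, 0],
  [0.4, 0, 0, -0.034, 0],
  [0.4, 0, 0, -0.034, 0],
])

```text
t: 13.7
ee_pos: [0.5782, 0.1625, 0.0187]
tcp_rot: [-1.107, -2.938, 0.002]
force: [-5.3, -1.0, 7.6]
opening: 0.659
grip_force: 55.3
```

Request:
jog_arm([
  [0.85, 0, 0, 0, 0],
  [0.85, 0, 0, 0, 0],
  [0.85, 0, 0, 0, 0],
  [0.85, 0, 0, 0, 0],
  [0.85, 0, 0, 0.03, 0],
  [0.85, 0, 0, 0.07, 0],
  [0.85, 0, 0, 0.12, 0],
  [0.85, 0, 0, 0.12, 0],
])

```text
t: 14.7
ee_pos: [0.5834, 0.1633, 0.1436]
tcp_rot: [1.104, 2.931, 0.009]
force: [0.5, 0.1, 0.5]
opening: 0.846
grip_force: 0.0
```

```bash
python3 look.py scene 8; python3 - <<'E'
from h import *
d=np.load("scene8.npz");S=cloud(d)
h=cv2.cvtColor(d["pixels"],cv2.COLOR_RGB2HSV)
m=(S[...,2]>.02)&(S[...,2]<.08)&(S[...,0]>.42)&(S[...,0]<.64)&(S[...,1]>.1)&(S[...,1]<.32)
n,L,st,_=cv2.connectedComponentsWithStats(m.astype(np.uint8))
for l in range(1,n):
    if st[l,4]<40: continue
    q=S[L==l]; zt=np.percentile(q[:,2],95); print(st[l],round(zt*1e3,1),rect(q[q[:,2]>zt-.005]))
E
```

```text
14.75 [0.5818 0.163  0.1405] yaw_y 48.7 open 0.851 0.0 [ 0.3  1.1 -0.5] [0.16 0.25 0.14 1.46 0.   0.88]
[375 187  33   5  46] 23.4 (array([430.7, 141.2]), array([ 9.7, 77. ]), 1.4)
[429 188  21  26 370] 67.5 (array([475.3, 252.6]), array([34.8, 31.7]), 36.4)
[364 190  11  60 101] 23.8 (array([545.1, 106.3]), array([195.6,  20.9]), 9.6)
[461 197   6  59  98] 23.8 (array([518.6, 312.5]), array([190.2,   4. ]), 3.5)
[379 214  29  28 621] 49.7 (array([579.3, 163. ]), array([55.4, 54.5]), 44.8)
[400 251  38   7  66] 23.2 (array([632.6, 223.7]), array([ 5.7, 75.1]), 3.8)
```

The choke is seated: its top is at about 49 mm (48 expected) and its centre at (579,163). Now the heat sink.

Request:
jog_arm([
  [0.65, -0.15, -0.482, 0, 1.42],
  [0.65, -0.15, -0.482, 0, 1.42],
  [0.65, -0.15, -0.482, 0, 1.42],
  [0.65, -0.15, -0.482, 0, 1.42],
  [0.65, -0.15, -0.482, 0, 1.42],
  [0.65, -0.15, -0.482, 0, 1.42],
  [0.65, -0.15, -0.482, 0, 1.42],
  [0.65, -0.15, -0.482, 0, 1.42],
  [0.65, -0.15, -0.482, 0, 1.42],
  [0.65, -0.15, -0.482, 0, 1.42],
  [0.65, -0.15, -0.482, 0, 1.42],
  [0.65, -0.15, -0.482, 0, 1.42],
])

```text
t: 16.25
ee_pos: [0.4298, -0.3179, 0.1366]
tcp_rot: [1.078, -2.95, -0.002]
force: [0.9, -0.1, 0.4]
opening: 0.651
grip_force: 0.0
```

```bash
python3 look.py scene 9 150 80 350 230
```

```text
16.3 [ 0.4299 -0.3179  0.1368] yaw_y 130.2 open 0.652 0.0 [ 0.6  1.  -0.6] [-0.76  0.07 -0.06  1.44  0.   -1.46]
```

View pics/scene9.png

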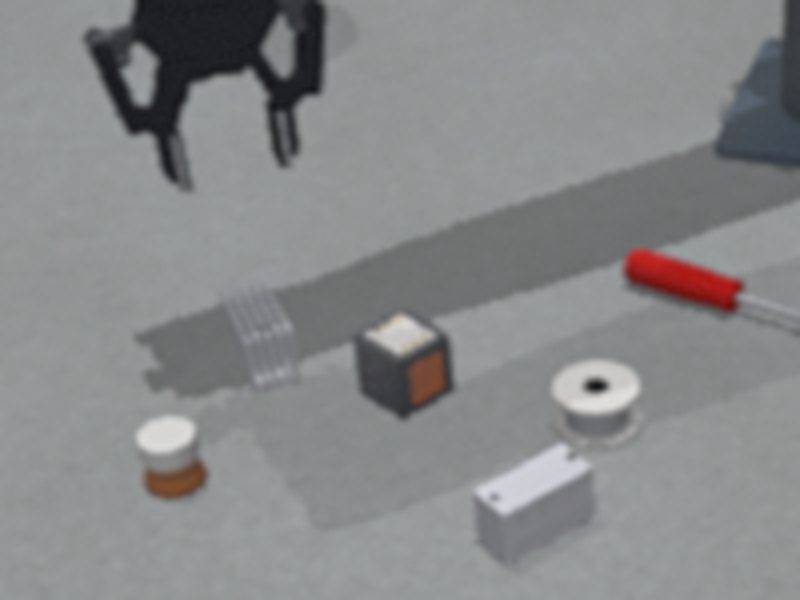

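The gripper is aligned across the heat sink, which is at crop (260,335). I'll descend and grip.

Request:
jog_arm([
  [0.65, 0.001, -0.001, -0.04, 0],
  [0.65, 0.001, -0.001, -0.08, 0],
  [0.65, 0.001, -0.001, -0.115, 0],
  [0.65, 0.001, -0.001, -0.127, 0],
  [0.65, 0.001, -0.001, -0.129, 0],
  [0.1, 0.001, -0.001, -0.129, 0],
  [0.1, 0.001, -0.001, -0.129, 0],
  [0.1, 0.001, -0.001, -0.129, 0],
  [0.1, 0.001, -0.001, -0.129, 0],
  [0.1, 0.001, -0.001, -0.129, 0],
  [0.1, 0.001, -0.001, -0.129, 0],
  [0.1, 0.001, -0.001, -0.129, 0],
], grip_force=40)

```text
t: 17.8
ee_pos: [0.432, -0.3215, 0.0104]
tcp_rot: [-1.075, 2.95, -0.005]
force: [0.0, 0.2, 5.9]
opening: 0.348
grip_force: 40.9
```

Request:
jog_arm([
  [0.1, 0, 0, 0.02, 0],
  [0.1, 0, 0, 0.05, 0],
  [0.1, 0, 0, 0.09, 0],
  [0.1, 0, 0, 0.12, 0],
  [0.1, 0, 0, 0.12, 0],
])

```text
t: 18.42
ee_pos: [0.4322, -0.3219, 0.1314]
tcp_rot: [-1.075, 2.949, -0.009]
force: [-0.0, 0.2, -0.9]
opening: 0.346
grip_force: 40.1
```

```bash
python3 look.py scene 10 150 80 350 230
```

```text
18.475 [ 0.4312 -0.321   0.1292] yaw_y 130.1 open 0.348 40.13971030712128 [-0.6  0.8 -1.2] [-0.76  0.08 -0.07  1.42 -0.   -1.46]
```

View pics/scene10.png

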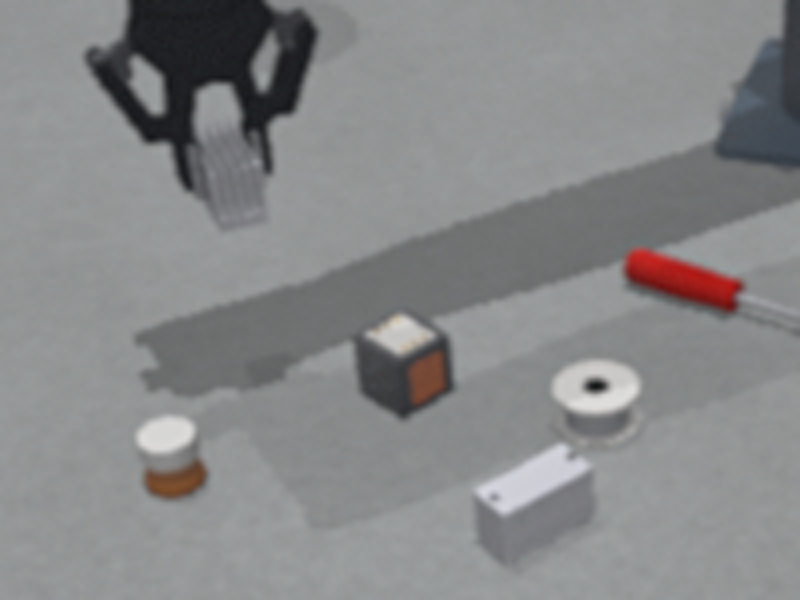

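The heat sink is held at crop (230,175) with its fins up. I'll carry it to the long pocket while turning it.

Request:
jog_arm([
  [0.1, 0.002, 0.02, 0, 0],
  [0.1, 0.007, 0.07, 0, -0.09],
  [0.1, 0.012, 0.125, 0, -0.18],
  [0.1, 0.018, 0.18, 0, -0.27],
  [0.1, 0.024, 0.235, 0, -0.36],
  [0.1, 0.03, 0.29, 0, -0.45],
  [0.1, 0.035, 0.345, 0, -0.54],
  [0.1, 0.04, 0.4, 0, -0.637],
  [0.1, 0.046, 0.45, 0, -0.637],
  [0.1, 0.049, 0.476, 0, -0.637],
  [0.1, 0.049, 0.476, 0, -0.637],
  [0.1, 0.049, 0.476, 0, -0.637],
])

```text
t: 19.98
ee_pos: [0.4781, 0.1554, 0.1269]
tcp_rot: [0.098, -3.137, 0.001]
force: [-0.4, -0.1, -0.4]
opening: 0.343
grip_force: 40.1
```

Request:
jog_arm([
  [0.1, 0, 0, -0.03, 0],
  [0.1, 0, 0, -0.06, 0],
  [0.1, 0, 0, -0.075, 0],
  [0.1, 0, 0, -0.075, 0],
  [0.1, 0, 0, -0.075, 0],
])

```text
t: 20.6
ee_pos: [0.4806, 0.1555, 0.0545]
tcp_rot: [-0.097, 3.138, 0.0]
force: [-0.4, -0.3, -1.0]
opening: 0.346
grip_force: 40.1
```

```bash
python3 look.py scene 11 350 130 500 280
```

```text
20.65 [0.4809 0.1557 0.0548] yaw_y 93.5 open 0.344 40.11424899101257 [ 0.5  0.1 -0.2] [ 0.18  0.03 -0.27  1.27 -0.    0.12]
```

View pics/scene11.png

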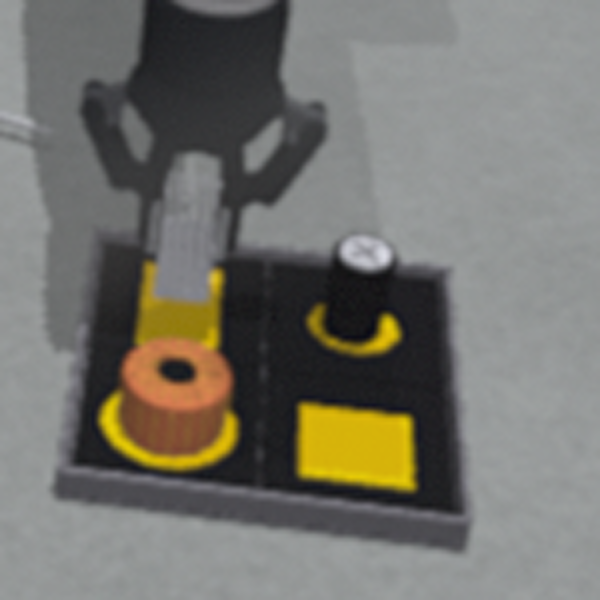

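The heat sink is over the long pocket at crop (185,300) and aligned with it. I'll lower and release it.

Request:
jog_arm([
  [0.1, -0.001, 0.001, -0.015, 0],
  [0.1, -0.001, 0.001, -0.026, 0],
  [0.1, -0.001, 0.001, -0.032, 0],
  [0.1, -0.001, 0.001, -0.034, 0],
  [0.1, -0.001, 0.001, -0.034, 0],
])

```text
t: 21.28
ee_pos: [0.4778, 0.1566, 0.0204]
tcp_rot: [0.098, -3.139, 0.0]
force: [-4.3, -1.8, 8.1]
opening: 0.342
grip_force: 41.2
```

Request:
jog_arm([
  [0.6, 0, 0, 0, 0],
  [0.6, 0, 0, 0, 0],
  [0.6, 0, 0, 0, 0],
  [0.6, 0, 0, 0, 0],
  [0.6, 0, 0, 0.03, 0],
  [0.6, 0, 0, 0.07, 0],
  [0.6, 0, 0, 0.12, 0],
  [0.6, 0, 0, 0.12, 0],
])

```text
t: 22.28
ee_pos: [0.4822, 0.1574, 0.1447]
tcp_rot: [-0.097, 3.13, 0.003]
force: [0.2, 0.6, -0.3]
opening: 0.598
grip_force: 0.0
```

```bash
python3 look.py scene 12; python3 - <<'E'
from h import *
d=np.load("scene12.npz");S=cloud(d)
m=(S[...,2]>.026)&(S[...,2]<.08)&(S[...,0]>.42)&(S[...,0]<.64)&(S[...,1]>.1)&(S[...,1]<.32)
n,L,st,_=cv2.connectedComponentsWithStats(m.astype(np.uint8))
for l in range(1,n):
    if st[l,4]<40: continue
    q=S[L==l]; zt=np.percentile(q[:,2],95); print(st[l],round(zt*1e3,1),rect(q[q[:,2]>zt-.008]))
E
```

```text
22.325 [0.4806 0.157  0.142 ] yaw_y 93.6 open 0.599 0.0 [ 0.1  0.1 -0.5] [ 0.18 -0.01 -0.14  1.44 -0.    0.12]
[400 185   4  26  41] 51.7 (array([478.1, 169.7]), array([65.2,  2.7]), 3.5)
[430 188  19  24 330] 67.3 (array([476.1, 253.6]), array([36. , 32.4]), 27.4)
[379 214  29  26 568] 49.6 (array([579.6, 162.8]), array([58.1, 55.5]), 33.6)
```

The heat sink is seated: fin top at about 51 mm (50 expected), angle 3.5°, centre about (478,157). Last is the transformer.

Request:
jog_arm([
  [0.75, -0.04, -0.373, 0, -0.557],
  [0.75, -0.04, -0.373, 0, -0.557],
  [0.75, -0.04, -0.373, 0, -0.557],
  [0.75, -0.04, -0.373, 0, -0.557],
  [0.75, -0.04, -0.373, 0, -0.557],
  [0.75, -0.04, -0.373, 0, -0.557],
  [0.75, -0.04, -0.373, 0, -0.557],
  [0.75, -0.04, -0.373, 0, -0.557],
  [0.75, -0.04, -0.373, 0, -0.557],
  [0.75, -0.04, -0.373, 0, -0.557],
  [0.75, -0.04, -0.373, 0, -0.557],
])

```text
t: 23.7
ee_pos: [0.439, -0.2154, 0.1394]
tcp_rot: [0.766, 3.046, -0.0]
force: [1.0, -0.3, 0.1]
opening: 0.748
grip_force: 0.0
```

```bash
python3 look.py scene 13 150 80 350 230
```

```text
23.75 [ 0.4389 -0.2156  0.1394] yaw_y 61.7 open 0.752 0.0 [ 0.6 -0.1  0.1] [-0.59 -0.05 -0.18  1.44  0.   -0.1 ]
```

View pics/scene13.png

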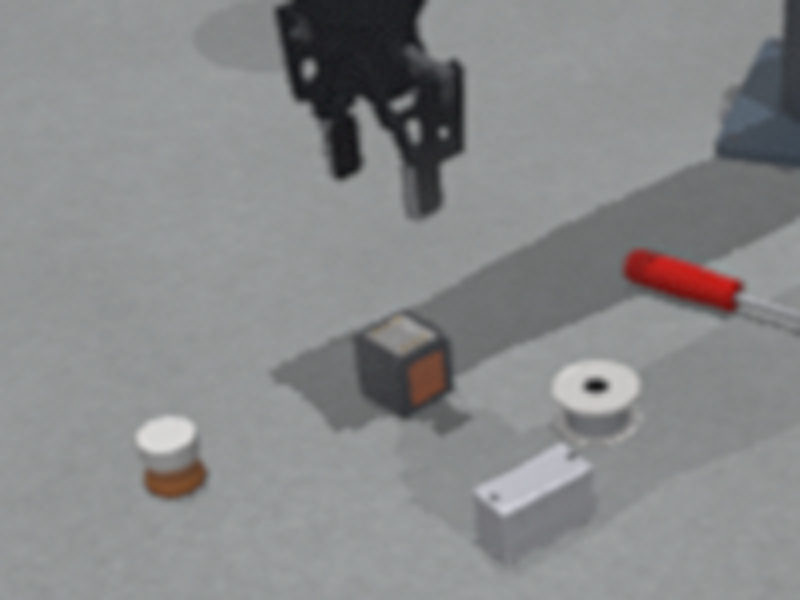

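The gripper is above the transformer, which is at crop (405,365), and aligned with its faces. I'll descend and grip.

Request:
jog_arm([
  [0.75, 0.001, 0, -0.04, 0],
  [0.75, 0.001, 0, -0.08, 0],
  [0.75, 0.001, 0, -0.115, 0],
  [0.75, 0.001, 0, -0.127, 0],
  [0.75, 0.001, 0, -0.13, 0],
  [0.2, 0.001, 0, -0.13, 0],
  [0.2, 0.001, 0, -0.13, 0],
  [0.2, 0.001, 0, -0.13, 0],
  [0.2, 0.001, 0, -0.13, 0],
  [0.2, 0.001, 0, -0.13, 0],
  [0.2, 0.001, 0, -0.13, 0],
  [0.2, 0.001, 0, -0.13, 0],
], grip_force=60)

```text
t: 25.25
ee_pos: [0.4411, -0.2174, 0.0112]
tcp_rot: [0.768, 3.042, -0.002]
force: [0.2, -0.7, 6.3]
opening: 0.506
grip_force: 62.5
```

Request:
jog_arm([
  [0.2, 0, 0, 0.02, 0],
  [0.2, 0, 0, 0.05, 0],
  [0.2, 0, 0, 0.09, 0],
  [0.2, 0, 0, 0.13, 0],
  [0.2, 0, 0, 0.13, 0],
  [0.2, 0, 0, 0.13, 0],
])

```text
t: 26.0
ee_pos: [0.4388, -0.2157, 0.1375]
tcp_rot: [-0.769, -3.043, -0.002]
force: [0.6, 0.3, -3.6]
opening: 0.508
grip_force: 61.8
```

```bash
python3 look.py scene 14
```

```text
26.05 [ 0.4383 -0.2154  0.1368] yaw_y 61.7 open 0.505 61.834412813186646 [ 0.   0.1 -3.5] [-0.59 -0.04 -0.18  1.44  0.   -0.1 ]
```

The transformer is held (3.5 N load). I'll carry it to the square pocket.

Request:
jog_arm([
  [0.2, 0.006, 0.02, 0, 0],
  [0.2, 0.019, 0.07, 0, 0.09],
  [0.2, 0.035, 0.125, 0, 0.18],
  [0.2, 0.05, 0.18, 0, 0.27],
  [0.2, 0.066, 0.235, 0, 0.36],
  [0.2, 0.081, 0.29, 0, 0.45],
  [0.2, 0.097, 0.345, 0, 0.558],
  [0.2, 0.112, 0.4, 0, 0.558],
  [0.2, 0.126, 0.45, 0, 0.558],
  [0.2, 0.134, 0.479, 0, 0.558],
  [0.2, 0.134, 0.479, 0, 0.558],
  [0.2, 0.134, 0.479, 0, 0.558],
])

```text
t: 27.55
ee_pos: [0.5723, 0.2618, 0.1369]
tcp_rot: [0.099, -3.136, 0.003]
force: [-0.4, 0.3, -2.0]
opening: 0.504
grip_force: 62.0
```

Request:
jog_arm([
  [0.2, 0, 0, -0.03, 0],
  [0.2, 0, 0, -0.06, 0],
  [0.2, 0, 0, -0.085, 0],
  [0.2, 0, 0, -0.085, 0],
  [0.2, 0, 0, -0.085, 0],
])

```text
t: 28.18
ee_pos: [0.574, 0.2619, 0.0551]
tcp_rot: [-0.097, 3.139, 0.0]
force: [0.8, 0.8, -1.9]
opening: 0.505
grip_force: 62.1
```

```bash
python3 look.py scene 15 350 130 500 280
```

```text
28.225 [0.5747 0.2624 0.056 ] yaw_y 93.6 open 0.506 62.068623304367065 [-0.2  0.5 -2.6] [ 0.32  0.35  0.1   1.32 -0.    0.26]
```

View pics/scene15.png

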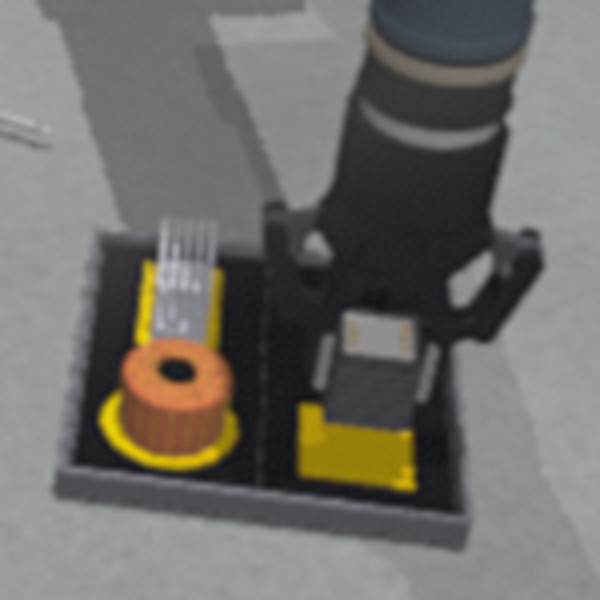

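The transformer is over the square pocket at crop (360,445). I'll lower and release it.

Request:
jog_arm([
  [0.2, 0, -0.001, -0.015, 0],
  [0.2, 0, -0.001, -0.026, 0],
  [0.2, 0, -0.001, -0.032, 0],
  [0.2, 0, -0.001, -0.035, 0],
  [0.2, 0, -0.001, -0.035, 0],
])

```text
t: 28.85
ee_pos: [0.5728, 0.2614, 0.0213]
tcp_rot: [0.1, -3.139, 0.001]
force: [-4.8, -2.1, 7.3]
opening: 0.509
grip_force: 63.2
```

Request:
jog_arm([
  [0.68, 0, 0, 0, 0],
  [0.68, 0, 0, 0, 0],
  [0.68, 0, 0, 0, 0],
  [0.68, 0, 0, 0, 0],
  [0.68, 0, 0, 0.03, 0],
  [0.68, 0, 0, 0.07, 0],
  [0.68, 0, 0, 0.12, 0],
  [0.68, -0.05, -0.05, 0.17, 0],
  [0.68, -0.1, -0.1, 0.2, 0],
  [0.68, -0.15, -0.15, 0.2, 0],
  [0.68, -0.2, -0.2, 0.2, 0],
  [0.68, -0.2, -0.2, 0.2, 0],
])

```text
t: 30.35
ee_pos: [0.3722, 0.0605, 0.2198]
tcp_rot: [-0.099, 3.139, -0.001]
force: [0.5, -0.9, 0.8]
opening: 0.678
grip_force: 0.0
```

```bash
python3 look.py top 16; python3 look.py scene 16 150 130 500 280; python3 - <<'E'
from h import *
for f in("scene16.npz","top16.npz"):
  d=np.load(f);S=cloud(d)
  m=(S[...,2]>.026)&(S[...,2]<.08)&(S[...,0]>.42)&(S[...,0]<.75)&(S[...,1]>-.36)&(S[...,1]<.32)
  n,L,st,_=cv2.connectedComponentsWithStats(m.astype(np.uint8))
  for l in range(1,n):
    if st[l,4]<40: continue
    q=S[L==l]; zt=np.percentile(q[:,2],95); print(st[l],round(zt*1e3,1),rect(q[q[:,2]>zt-.008]))
E
```

```text
30.4 [0.368  0.0578 0.2201] yaw_y 93.5 open 0.677 0.0 [-2.2 -0.4 -0. ] [-0.02 -0.35 -0.27  1.65 -0.   -0.08]
30.45 [0.3709 0.0595 0.22  ] yaw_y 93.4 open 0.68 0.0 [ 0.5  0.5 -0.3] [-0.02 -0.35 -0.27  1.64 -0.   -0.08]
[288 171  21  13 205] 29.9 (array([443.2, -88.8]), array([51.1, 49.9]), 15.2)
[184 184  15  12 153] 37.8 (array([ 559.5, -320.3]), array([35.6, 34.2]), 3.6)
[397 185   4  26  40] 51.4 (array([480.1, 163. ]), array([62.9,  2.7]), 3.5)
[400 185   4  25  41] 51.1 (array([477.9, 169.7]), array([68.1,  2.7]), 3.5)
[430 188  19  23 324] 67.6 (array([475.7, 254.9]), array([33. , 35.1]), 45.9)
[268 191  30  22 367] 41.7 (array([550.4, -93.6]), array([32.2, 67.6]), 55.0)
[380 214  28  26 564] 49.8 (array([580. , 163.2]), array([57.4, 56.6]), 25.5)
[428 218  24  27 529] 56.0 (array([573.4, 260.8]), array([46.3, 44.1]), 4.1)
[259 234  13  14 134] 40.1 (array([680.8, -91. ]), array([25.1, 24.9]), 61.5)
[348 135  11  11  92] 40.8 (array([679.3, -90.4]), array([23.8, 23.2]), 33.1)
[238 172  25  24 461] 50.9 (array([577.2, 163.1]), array([55.1, 56.3]), 40.6)
[199 177  22  21 384] 57.5 (array([571.1, 262. ]), array([44. , 44.9]), 3.2)
[344 179  24  28 334] 42.4 (array([549.5, -93.2]), array([29.8, 66.3]), 55.6)
[441 180  16  15 169] 38.9 (array([ 559.1, -319.4]), array([35. , 31.9]), 88.5)
[246 211  16  28 337] 52.8 (array([477.6, 157. ]), array([65.7, 30.1]), 4.4)
[204 220  18  15 210] 69.3 (array([473.7, 254.2]), array([33. , 32.9]), 19.6)
[344 227  22  20 234] 31.5 (array([442.9, -87.7]), array([51.3, 46.1]), 88.8)
```

View pics/scene16.png

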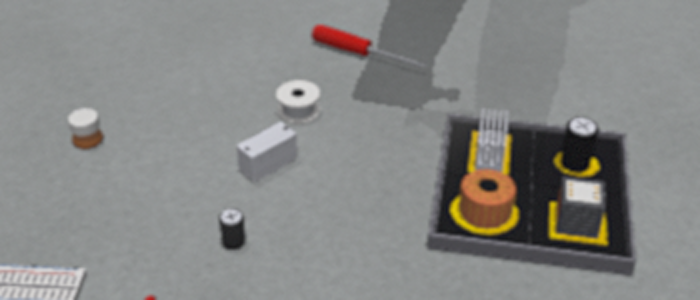

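The last picture shows all four parts upright in their pockets: heat sink crop (490,140), capacitor (580,145), choke (488,200), transformer (582,205). Their heights match, and the two look-alikes have not moved.

```bash
python3 -c "from station import *; print(sign_off())"
```

```text
the job is handed in; nothing more can be done
None
```

All four parts stand upright on the floors of their pockets, placed in the order listed, the look-alikes were not touched, and I handed the job in at about 30 s; I viewed 15 pictures, one over the limit of 14.

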